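# Change over the locked counter display

### The arm

A 6-joint arm with a two-finger parallel gripper is mounted at the origin on a cart in front of the work surface, level with it; the furniture and walls round the work are solid. World frame = base frame: x ahead of the robot, y to its left, z up, the work surface at z = 0. Lengths are in mm, angles in rad, forces in N, time in s.
With the tool pointing down it reaches from about 300 to 775 mm from the base axis. Payload 14.6 kg.
Tool frame: the origin (TCP) lies at the very end of the fingers, on their centre line; the grasp point (between the pads) lies 19 mm behind it; z points along the fingers, y is the line along which they close (so a half turn about z gives the same grasp; the last joint's range is limited). The gripper opens to 94 mm and grips with 3 to 60 N. Pads are 16 mm wide; open, the fingers measure 119 mm over their backs; the gripper's body (75 mm by 177 mm) begins 78 mm behind the grasp point.
Start: joints at [1.259, 0.3, 1.521, -0, 1.321, -0.067], TCP at [133.297, 533.593, 205.446] pointing down, gripper open.
Joint ranges: [-3.03, 3.03], [-0.79, 2.21], [0.23, 2.52], [-1.04, 4.18], [0, 3.07], [-2.55, 2.55]. Speed limits (rad/s): [2.22, 2.22, 2.57, 3.14, 3.14, 3.14].

### API

Orientations are given as [roll, pitch, yaw] about the fixed x, y, z axes, in that order (R = Rz(yaw) Ry(pitch) Rx(roll)).
In Python, from cell import manip, camera, get_calibration gives the robot as it stands. The module is installed in compiled form; this text tells all that it offers.
- The arm moves only by the tool jog_arm, never from a script. Its argument "plan" is one flat list of numbers, 6 for each row, row after row: the shift along the world's x, y, z in m, then the turn, a rotation vector about the world's x, y, z in degrees. A call has 1 to 20 rows; each row is the pose to reach, as a shift and turn from the pose commanded when the call began; what a row does not reach only later rows make up. A row lasts 1/10 s, in which the tool goes at most 50 mm and 8.59 degrees, less where a joint would pass 70% of its speed; a pose out of reach is approached as far as the arm can. A call with a gripper value outside its range is refused whole. "claw" is the finger opening in m, from 0 to 0.094, set as the call begins (left out, the last holds). The fingers move at their own pace and stop on an object; "force" is the grip in N (left out, the last holds). Time passes only in rows, so rows that repeat a pose let the fingers close. It gives the time, the measured TCP pose, the force, the opening and the grip force at its end, in the units of the state.
- manip.read_state(): the state, without advancing time (a new reading comes with each control period).
- camera(name): name is "side" or "top"; returns (picture, depth): 480x640x3 uint8, red, green, blue; 480x640 float32, mm along the optical axis (not along the pixel's ray), 0 where there is no reading.
- get_calibration(name): a dict with "fx", "fy", "cx", "cy" (pixels), "origin" and "attitude" of the camera in the world. Camera axes: x right, y down, z forward; pixel columns grow to the right and rows downward; lengths in mm; the calibration is good to about 2 mm. A picture is of the moment at which its call begins. get_calibration takes no time and is no camera call.
- manip.sign_off(): hands the job in; it is judged then, once.
The state is a dict: "clock": time; "joints": joint angles; "qd": joint speeds; "effort": joint torques, N m; "eef_pos": TCP position; "eef_rot": TCP orientation; "wrist_force": force on the tool from outside, world axes, zero at the start; "moment": the same for the moment, N m; "finger_gap": finger opening in mm; "finger_force": force on a finger pad.
Only numpy, scipy, OpenCV 4.12 (cv2) and the standard library are available. Lean on these libraries where they do the work, as an engineer would, in place of code of your own. Each camera call takes 0.05 s, during which the arm holds its last target. There are 200 camera calls.

### The job

Change over the counter display case: push its rocker catch over to free the cover, swing the cover fully open, take every pink mint tin out of the case into the grey returns tray and lay every red mint tin from the counter flat on the case's floor, side by side. Then lower the cover gently all the way shut and push the rocker back over so that it locks the cover. Leave the bell, the price card, the scoop and the green carton where they are.

Things in the scene. Friction and masses are not known exactly. Their poses are not given: they have to be found in the camera images.
- case: Fixed display case: shallow wooden tray, blue floor lining, 126 (its x) by 310 (its y) by 44 mm high, walls 5 mm, floor 5 mm above its origin. Origin: centre of its underside. x points from its front (robot's side) to its hinge, y to its left, z up. Turned a little at each start. The rocker stands beside its left wall, up to 55 mm out from it and 90 mm high.
- cover (a joint): Angle (rad) of the case's clear cover: 0 shut, 2.1 fully open against its stop, where it leans well backward and stays by itself; below about 1.5 it falls shut when let go. Weighs 0.25 kg. Its hinge runs along the case's y axis at the back.
- cover_hinge (a point): Point on the cover's hinge axis, fixed to the case at 63, 0, 48 mm in the case frame.
- cover_handle (a point): Middle of the cover's handle: a round dark steel bar 14 mm thick, 110 mm long, parallel to the hinge, 164 mm from its axis and, when shut, 48 mm above the counter. Posts at its ends; 29 mm of free gap between bar and cover. A gripper closing across the bar may keep pointing down all the way from shut to open: the bar turns between the fingers.
- rocker (a joint): Angle (rad) of the rocker catch, a seesaw plate 84 x 26 mm, long side along the case's x: -0.35 locked (red front end down, green rear end up; a hook under it holds a tab of the cover), +0.35 free (green end down, red up). A spring snaps it from the centre, 0, to the nearer end; pressing a raised pad over takes about 4 N. Pivot 66 mm above the counter, at -15, 192 mm in the case frame.
- green_pad (a point): Centre of the top of the rocker's green rear pad (28 x 26 mm), 30 mm from the pivot; moves down some 21 mm when pressed over. Pressing it frees the cover.
- red_pad (a point): Centre of the top of the rocker's red front pad (28 x 26 mm), 30 mm from the pivot; moves down some 21 mm when pressed over. Pressing it locks the cover.
- returns_tray: Fixed grey returns tray: 125 (its x) by 190 (its y) mm, walls 4 mm thick and 12 mm high, floor 4 mm above its origin. Origin: centre of its underside; z up.
- bell: Bystander: grey counter bell on a black foot, 76 mm across, 59 mm high, right of the case. Leave alone.
- price_card: Bystander: white upright price card on a clear foot, 40 x 75 x 59 mm, behind the returns tray. Leave alone.
- green_carton: Bystander: open green carton of sweets, 95 x 110 x 60 mm, right of the case. Leave alone.
- the_scoop: Bystander: grey scoop, 46 x 167 x 47 mm, left of the returns tray. Leave alone.
- red_tin_a: Mint tin with a red lid, a rigid box 60 (its x) by 90 (its y) by 22 mm high, about 60 g. Origin: centre of its underside, z up. Stands on the counter between case and returns tray at the start; may be absent.
- red_tin_b: Mint tin with a red lid, a rigid box 60 (its x) by 90 (its y) by 22 mm high, about 60 g. Origin: centre of its underside, z up. Stands on the counter between case and returns tray at the start; may be absent.
- red_tin_c: Mint tin with a red lid, a rigid box 60 (its x) by 90 (its y) by 22 mm high, about 60 g. Origin: centre of its underside, z up. Stands on the counter between case and returns tray at the start; may be absent.
- pink_tin_a: Mint tin with a pink lid, the same size and frame as the red ones. Lies in the case at the start with its long side along the case's x axis; may be absent.
- pink_tin_b: Mint tin with a pink lid, the same size and frame as the red ones. Lies in the case at the start with its long side along the case's x axis; may be absent.
Things that resemble listed ones, but are neither listed nor needed, are in the scene too. Leave any white look-alike of the red_tin_c alone.

How it is judged (in metres and radians):
On the way, in this order (a step that is already met when the one before it is completed fails the run):
1. the rocker is snapped over to free (above 0.28 rad) while the cover is still shut (value of joint rocker above 0.28 rad and value of joint cover below 0.05 rad), for 0.2 s.
2. the cover is fully open (above 1.95 rad) (value of joint cover above 1.95 rad), for 0.2 s.
3. with the cover open, every pink tin lies in the returns tray and every red tin flat in the case (value of joint cover above 1.8 rad and x of red_tin_a in the frame of case between -0.035 and 0.035 m and y of red_tin_a in the frame of case between -0.125 and 0.125 m and z of each of red_tin_a, red_tin_b, red_tin_c in the frame of case below 0.012 m and angle between each of red_tin_a, red_tin_b, red_tin_c's own z axis and vertical below 0.12 rad and linear speed of each of red_tin_a, red_tin_b, red_tin_c, pink_tin_a, pink_tin_b below 0.03 m/s and x of red_tin_b in the frame of case between -0.035 and 0.035 m and y of red_tin_b in the frame of case between -0.125 and 0.125 m and x of red_tin_c in the frame of case between -0.035 and 0.035 m and y of red_tin_c in the frame of case between -0.125 and 0.125 m and x of pink_tin_a in the frame of returns_tray between -0.04 and 0.04 m and y of pink_tin_a in the frame of returns_tray between -0.075 and 0.075 m and z of each of pink_tin_a, pink_tin_b in the frame of returns_tray below 0.035 m and angle between each of pink_tin_a, pink_tin_b's own z axis and vertical below 0.5 rad and x of pink_tin_b in the frame of returns_tray between -0.04 and 0.04 m and y of pink_tin_b in the frame of returns_tray between -0.075 and 0.075 m), for 0.2 s.
4. the cover is shut again (below 0.03 rad) with the rocker still free (value of joint cover below 0.03 rad and value of joint rocker above 0.2 rad), for 0.2 s.
At the end, for the whole second after the job is handed in: Cover below 0.03 rad, rocker below -0.28 rad. Each red tin flat on the case's floor (tilt under 0.12 rad, within 35 mm in x, 125 mm in y of its centre); each pink tin in the returns tray (within 40 mm in x, 75 mm in y of its centre, under 35 mm up, may overlap); all at rest (value of joint cover below 0.03 rad and value of joint rocker below -0.28 rad and x of red_tin_a in the frame of case between -0.035 and 0.035 m and y of red_tin_a in the frame of case between -0.125 and 0.125 m and z of each of red_tin_a, red_tin_b, red_tin_c in the frame of case below 0.012 m and angle between each of red_tin_a, red_tin_b, red_tin_c's own z axis and vertical below 0.12 rad and linear speed of each of red_tin_a, red_tin_b, red_tin_c, pink_tin_a, pink_tin_b below 0.03 m/s and x of red_tin_b in the frame of case between -0.035 and 0.035 m and y of red_tin_b in the frame of case between -0.125 and 0.125 m and x of red_tin_c in the frame of case between -0.035 and 0.035 m and y of red_tin_c in the frame of case between -0.125 and 0.125 m and x of pink_tin_a in the frame of returns_tray between -0.04 and 0.04 m and y of pink_tin_a in the frame of returns_tray between -0.075 and 0.075 m and z of each of pink_tin_a, pink_tin_b in the frame of returns_tray below 0.035 m and angle between each of pink_tin_a, pink_tin_b's own z axis and vertical below 0.5 rad and x of pink_tin_b in the frame of returns_tray between -0.04 and 0.04 m and y of pink_tin_b in the frame of returns_tray between -0.075 and 0.075 m); the robot touches nothing.
It fails at once if the cover is dropped or slammed: it comes down faster than 1.5 rad/s between 0.5 and 0.05 rad from shut (velocity of joint cover below -1.5 rad/s and value of joint cover between 0.05 and 0.5 rad).
It fails at once if a bystander (bell, price card, green carton, scoop) is moved more than 30 mm (distance of any of bell, price_card, green_carton, the_scoop from where it was at the start of the episode above 0.03 m).
Of red_tin_a, red_tin_b, red_tin_c only 2 to 3 are there at a start; the rules pass over those that are not, and their reading is None.
Of pink_tin_a, pink_tin_b only 1 to 2 are there at a start; the rules pass over those that are not, and their reading is None.
At some moment in a run one of red_tin_a, red_tin_b, red_tin_c may be knocked a few centimetres aside while the robot is not near it.
It also fails if it takes over 210 s, if anything falls off the work surface, if the arm or the gripper's body presses on something with over 40 N, if the wrist force passes 120 N, or if a joint passes its speed limit or range.

## Working session

There is one attempt and no reset: what is moved stays moved. The work goes in short steps, Python scripts to look and compute and a tool call to move; the robot and the scene stay as the last step left them, time stands still between calls to the robot, and variables do not carry over. Pictures are saved under pics/ and viewed, at most 14 in all, crops included, and the job is handed in when it is done.

Besides the shell and the picture viewer there is one more tool, called after "Call:" as a command line: name --argument value ..., lists and objects as JSON in quotes. jog_arm: Moves the arm, as the interface text tells. Its arguments: {"type":"object","properties":{"plan":{"type":"array"},"claw":{"type":"number"},"force":{"type":"number"}},"required":["plan"]}

```bash
mkdir -p pics
cat > h.py <<'E'
import numpy as np, cv2
from cell import manip, camera, get_calibration
def shot(name,fn=None):
    p,d=camera(name)
    np.savez('%s.npz'%name,p=p,d=d)
    if fn: cv2.imwrite('pics/'+fn,p[:,:,::-1])
    return p,d
def load(name):
    z=np.load('%s.npz'%name); return z['p'],z['d']
def cal(name):
    c=get_calibration(name); A=np.array(c['attitude'],float)
    if A.shape!=(3,3):
        from scipy.spatial.transform import Rotation as R
        A=R.from_euler('xyz',A).as_matrix()
    return c,A
def world(name,u,v,d=None,z=None):
    c,A=cal(name); o=np.array(c['origin'],float)
    r=A@np.array([(u-c['cx'])/c['fx'],(v-c['cy'])/c['fy'],1.])
    if z is not None: return o+r*(z-o[2])/r[2]
    return o+r*d
E
python3 - <<'E'
from h import *
for n in('side','top'):
    print(get_calibration(n)); shot(n,n+'0.png')
print(manip.read_state())
E
```

```text
{'fx': 499.9977663755272, 'fy': 499.9977663755272, 'cx': 324.95035326588095, 'cy': 237.32077127753146, 'origin': array([ 182.35527371,  652.2668601 , 1426.68563389]), 'attitude': array([-2.66413362, -0.00359279, -2.66211133])}
{'fx': 434.8445307029394, 'fy': 434.8445307029394, 'cx': 313.052219773664, 'cy': 246.16666972324956, 'origin': array([ 195.26665749,   25.46271075, 1555.12147217]), 'attitude': array([-2.94706080e+00,  2.02017449e-03, -1.56825959e+00])}
{'clock': 0.1, 'joints': array([ 1.25940900e+00,  3.00388757e-01,  1.52151081e+00,  5.98798755e-06,
        1.32069725e+00, -6.66011275e-02]), 'qd': array([-9.57986999e-04, -2.01102010e-03, -1.03344584e-03, -2.67173700e-04,
        1.99698653e-05, -3.84578177e-04]), 'effort': array([ 2.34990846e-03, -5.32638574e+01, -3.53289521e+01,  7.10352184e-02,
        2.34638614e-02, -8.40316216e-05]), 'eef_pos': array([133.22275118, 533.3827626 , 204.96122357]), 'eef_rot': array([-3.14059110e+00, -7.26165458e-05,  2.89680494e+00]), 'wrist_force': array([-0.26772383,  0.5795554 , -0.15781969]), 'moment': array([-0.01391625,  0.00423016,  0.03730497]), 'finger_force': 0.0, 'finger_gap': 93.85561538917247}
```

View pics/top0.png

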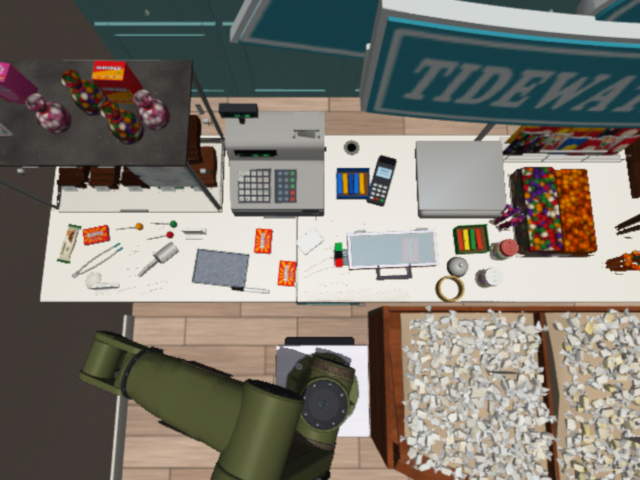

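View pics/side0.png

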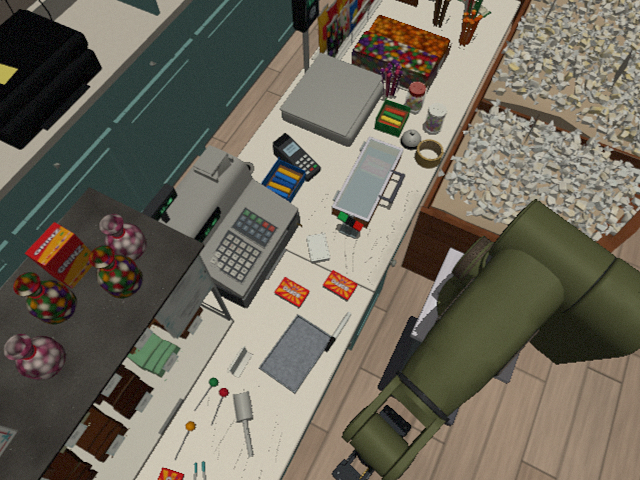

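The top view shows the case at (392,250), the rocker at (338,254), the returns tray at (220,267), red tins at (263,240) and (287,273), and a white look-alike at (311,241). The red packet at (95,235) is outside the case–tray zone. I'll check these in a close crop.

Run:
```python
from h import *
p,d=load('top')
a=cv2.resize(p[210:310,180:460],(784,280),interpolation=cv2.INTER_CUBIC)
p,d=load('side')
b=cv2.resize(p[130:250,260:420],(426,320),interpolation=cv2.INTER_CUBIC)
c=cv2.resize(p[265:310,265:370],(358,320)[:2],interpolation=cv2.INTER_CUBIC)
cv2.imwrite('pics/c1.png',np.vstack([a,np.hstack([b,c])])[:,:,::-1])
```

```text
(no output)
```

View pics/c1.png

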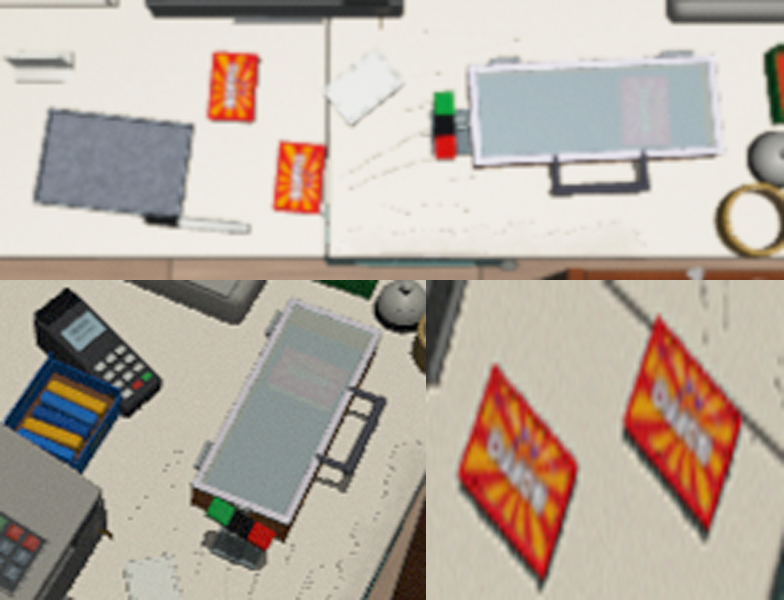

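Run:
```python
from h import *
def T(q,z): return world('top',(q[0]+.5)/2.8-.5+180,(q[1]+.5)/2.8-.5+210,z=z)[:2]
def S(q,z): return world('side',(q[0]+.5)/2.6625-.5+260,(q[1]-280+.5)/2.667-.5+130,z=z)[:2]
def C(q,z): return world('side',(q[0]-426+.5)/3.41-.5+265,(q[1]-280+.5)/7.11-.5+265,z=z)[:2]
def show(n,f,qs,z):
    a=np.array([f(q,z) for q in qs]); m=a.mean(0); e=[(a[(i+1)%len(a)]-a[i]) for i in range(len(a))]
    print(n,m.round(1),'edges',[(round(float(np.hypot(*v))),round(float(np.degrees(np.arctan2(v[1],v[0])))),) for v in e])
show('case T',T,[(468,64),(717,57),(721,152),(474,165)],50)
show('case S',S,[(195,487),(290,300),(380,335),(290,522)],50)
show('bar T',T,[(553,190),(650,187)],48)
show('bar S',S,[(346,487),(383,398)],48)
for n,q,s in(('green',(444,102),(221,511)),('piv',(444,125),(241,521)),('red',(446,147),(263,533))):
    print(n,T(q,78).round(1),S(s,78).round(1))
show('r1T',T,[(212,53),(260,53),(257,122),(208,122)],22)
show('r1S',C,[(494,365),(577,465),(545,575),(462,470)],22)
show('r2T',T,[(278,141),(326,145),(322,213),(273,210)],22)
show('r2S',C,[(660,318),(740,415),(707,522),(626,425)],22)
show('tray',T,[(50,108),(192,124),(182,217),(36,203)],12)
show('pinkT',T,[(622,77),(668,77),(669,144),(624,145)],27)
p,d=load('top')
for n,u,v in(('green',338,246),('red',339,262),('r1',263,240),('r2',287,273),('bar',394,277)):
    w=d[v-2:v+3,u-2:u+3]; m=np.median(w[w>0]); print(n,world('top',u,v,d=m).round(), world('top',u,v,d=w[w>0].min()).round())
```

```text
case T [ 483.5 -249.6] edges [(316, -88), (122, 179), (309, 93), (129, 3)]
case S [ 481.3 -246.8] edges [(309, -87), (126, -179), (302, 93), (122, 4)]
bar T [ 383.4 -254.7] edges [(121, -88), (121, 92)]
bar S [ 379.  -244.7] edges [(140, -85), (140, 95)]
green [486.7 -58. ] [485.  -59.8]
piv [457.8 -57.8] [458.5 -58.6]
red [430.4 -60. ] [428.9 -56.1]
r1T [516.4 208.5] edges [(62, -90), (91, 179), (63, 90), (91, -2)]
r1S [517.1 211.5] edges [(87, 176), (56, 89), (87, -5), (55, -91)]
r2T [400.3 122.5] edges [(61, -95), (87, 177), (62, 87), (88, -3)]
r2S [399.4 125.2] edges [(84, 175), (57, 85), (83, -4), (58, -94)]
tray [419.7 360. ] edges [(185, -96), (120, 176), (187, 85), (124, -5)]
pinkT [ 486.1 -318.4] edges [(59, -90), (87, 178), (57, 91), (88, 0)]
green [486. -57.  85.] [484. -56.  93.]
red [433. -61.  66.] [432. -61.  69.]
r1 [520. 210.  21.] [519. 209.  26.]
r2 [400. 122.  22.] [400. 121.  26.]
bar [ 383. -253.   50.] [ 382. -251.   58.]
```

Candidates: the red tins are at (263,240) and (287,273). The look-alikes are the white tin (311,241) and the red packets at (95,235), which are outside the zone. The crop shows exactly two red tins and one pink tin, at (410,249) in the case. The rocker's green end is up, so it is locked. I'll press the green pad first.

Call:
jog_arm --plan '[0.354,-0.589,-0.065,0,0,8,0.354,-0.589,-0.065,0,0,16,0.354,-0.589,-0.065,0,0,16,0.354,-0.589,-0.065,0,0,16,0.354,-0.589,-0.065,0,0,16,0.354,-0.589,-0.065,0,0,16,0.354,-0.589,-0.065,0,0,16,0.354,-0.589,-0.065,0,0,16,0.354,-0.589,-0.065,0,0,16,0.354,-0.589,-0.065,0,0,16,0.354,-0.589,-0.065,0,0,16,0.354,-0.589,-0.065,0,0,16,0.354,-0.589,-0.065,0,0,16,0.354,-0.589,-0.065,0,0,16,0.354,-0.589,-0.065,0,0,16,0.354,-0.589,-0.065,0,0,16,0.354,-0.589,-0.065,0,0,16,0.354,-0.589,-0.065,0,0,16,0.354,-0.589,-0.065,0,0,16,0.354,-0.589,-0.065,0,0,16]' --claw 0 --force 15

```text
clock: 2.1
eef_pos: [487.2, -54.9, 140.7]
eef_rot: [-3.141, 0.0, -3.106]
wrist_force: [-0.4, 0.2, -0.0]
finger_gap: 0.2
finger_force: 0.0
```

Call:
jog_arm --plan '[0,0,-0.025,0,0,0,0,0,-0.04,0,0,0,0,0,-0.047,0,0,0,0,0,-0.052,0,0,0,0,0,-0.057,0,0,0,0,0,-0.062,0,0,0,0,0,-0.067,0,0,0,0,0,-0.071,0,0,0,0,0,-0.074,0,0,0,0,0,-0.074,0,0,0,0,0,-0.074,0,0,0]'

```text
clock: 3.2
eef_pos: [489.2, -55.7, 68.2]
eef_rot: [-3.141, 0.005, -3.107]
wrist_force: [3.8, 1.4, 16.3]
finger_gap: 0.6
finger_force: 8.3
```

Run:
```python
from h import *
p,d=shot('side')
cv2.imwrite('pics/c2.png',cv2.resize(p[130:250,260:420],(800,600),interpolation=cv2.INTER_CUBIC)[:,:,::-1])
```

```text
(no output)
```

View pics/c2.png

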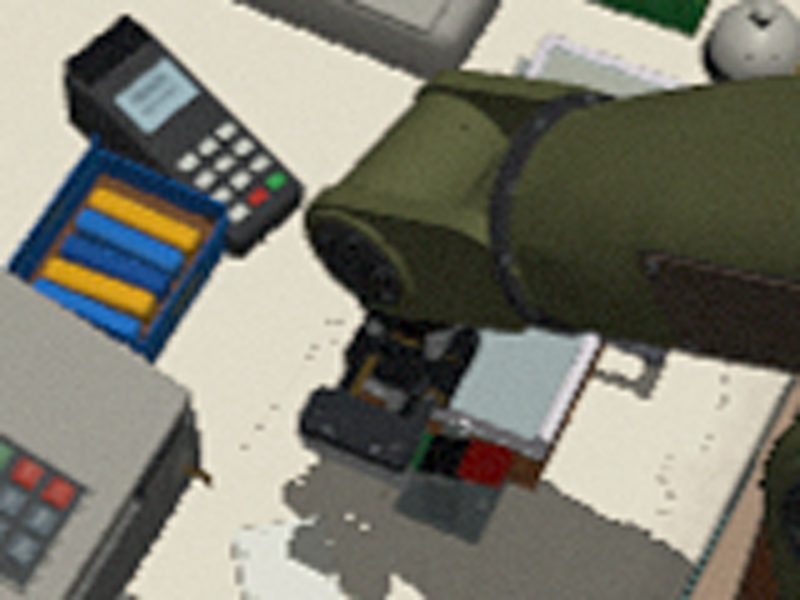

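The side view shows the red end up under the fingers (crop 480,462), and 16 N at z=68 means the rocker has bottomed in free. Next is the handle.

Call:
jog_arm --plan '[0,0,0.04,0,0,0,0,0,0.08,0,0,0,-0.106,-0.198,0.08,0,0,-8,-0.106,-0.198,0.08,0,0,-16,-0.106,-0.198,0.08,0,0,-24,-0.106,-0.198,0.08,0,0,-32,-0.106,-0.198,0.08,0,0,-40,-0.106,-0.198,0.08,0,0,-48,-0.106,-0.198,0.08,0,0,-56,-0.106,-0.198,0.08,0,0,-64,-0.106,-0.198,0.08,0,0,-72,-0.106,-0.198,0.08,0,0,-80,-0.106,-0.198,0.08,0,0,-89.5,-0.106,-0.198,0.08,0,0,-89.5,-0.106,-0.198,0.08,0,0,-89.5]'

```text
clock: 4.75
eef_pos: [381.2, -253.3, 146.3]
eef_rot: [-3.141, -0.0, 1.617]
wrist_force: [0.3, 0.2, 0.4]
finger_gap: 0.3
finger_force: 0.0
```

Run:
```python
from h import *
p,d=shot('side')
q,e=shot('top')
a=cv2.resize(p[150:250,290:423],(400,300),interpolation=cv2.INTER_CUBIC)
b=cv2.resize(q[220:295,320:420],(400,300),interpolation=cv2.INTER_CUBIC)
cv2.imwrite('pics/c3.png',np.hstack([a,b])[:,:,::-1])
for u,v in((338,246),(339,262)):
    w=e[v-2:v+3,u-2:u+3]; print(world('top',u,v,d=np.median(w[w>0])).round())
```

```text
[490. -58.  64.]
[430. -60.  86.]
```

View pics/c3.png

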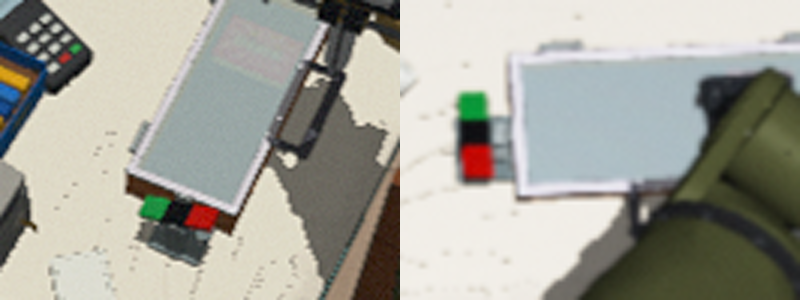

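The rocker is free: the green pad is now at 64 mm and the red at 86 mm. I'll descend on the bar and close.

Call:
jog_arm --plan '[0,0,-0.03,0,0,0,0,0,-0.05,0,0,0,0,0,-0.05,0,0,0,0,0,-0.065,0,0,0,0,0,-0.08,0,0,0,0,0,-0.09,0,0,0,0,0,-0.1,0,0,0,0,0,-0.108,0,0,0,0,0,-0.116,0,0,0,0,0,-0.116,0,0,0]' --claw 0.036

```text
clock: 5.85
eef_pos: [381.0, -253.2, 29.7]
eef_rot: [-3.141, -0.001, 1.614]
wrist_force: [-0.2, -0.5, 0.5]
finger_gap: 36.0
finger_force: 0.0
```

Call:
jog_arm --plan '[0,0,0,0,0,0,0,0,0,0,0,0,0,0,0,0,0,0,0,0,0,0,0,0,0,0,0,0,0,0,0,0,0,0,0,0]' --claw 0 --force 10

```text
clock: 6.45
eef_pos: [382.9, -253.6, 31.2]
eef_rot: [3.138, 0.001, 1.614]
wrist_force: [10.2, 2.3, -1.4]
finger_gap: 13.8
finger_force: 10.0
```

Call:
jog_arm --plan '[0.003,0,0.016,0,0,0,0.005,0,0.033,0,0,0,0.009,0,0.049,0,0,0,0.015,0.001,0.064,0,0,0,0.022,0.001,0.079,0,0,0,0.031,0.001,0.093,0,0,0,0.041,0.002,0.106,0,0,0,0.052,0.002,0.118,0,0,0,0.064,0.003,0.129,0,0,0,0.077,0.003,0.138,0,0,0]'

```text
clock: 7.45
eef_pos: [458.0, -250.5, 170.1]
eef_rot: [-3.141, 0.0, 1.614]
wrist_force: [-5.2, 2.5, 6.9]
finger_gap: 13.5
finger_force: 10.0
```

Call:
jog_arm --plan '[0.015,0.001,0.008,0,0,0,0.03,0.001,0.015,0,0,0,0.045,0.002,0.02,0,0,0,0.061,0.003,0.024,0,0,0,0.077,0.003,0.026,0,0,0,0.094,0.004,0.026,0,0,0,0.11,0.005,0.025,0,0,0,0.126,0.006,0.022,0,0,0,0.142,0.006,0.017,0,0,0,0.157,0.007,0.011,0,0,0,0.171,0.008,0.004,0,0,0,0.172,0.008,0.004,0,0,0,0.172,0.008,0.004,0,0,0]'

```text
clock: 8.75
eef_pos: [629.5, -242.5, 171.4]
eef_rot: [-3.138, -0.001, 1.614]
wrist_force: [-3.6, -0.8, -3.0]
finger_gap: 13.6
finger_force: 10.0
```

Call:
jog_arm --plan '[0,0,0,0,0,0,0,0,0,0,0,0,0,0,0,0,0,0,0,0,0.03,0,0,0,0,0,0.06,0,0,0,-0.04,0,0.07,0,0,0,-0.08,0,0.07,0,0,0,-0.12,0,0.07,0,0,0,-0.12,0,0.07,0,0,0]' --claw 0.028

```text
clock: 9.65
eef_pos: [507.1, -242.3, 243.2]
eef_rot: [-3.142, 0.0, 1.613]
wrist_force: [-0.2, 0.5, 1.0]
finger_gap: 28.2
finger_force: 0.0
```

Run:
```python
from h import *
p,d=shot('side')
a=cv2.resize(p[120:250,280:440],(800,600)[:2],interpolation=cv2.INTER_CUBIC)
cv2.imwrite('pics/c4.png',a[:,:,::-1]); print(manip.read_state()['eef_pos'])
```

```text
[ 509.16341338 -242.53269221  243.55483783]
```

View pics/c4.png

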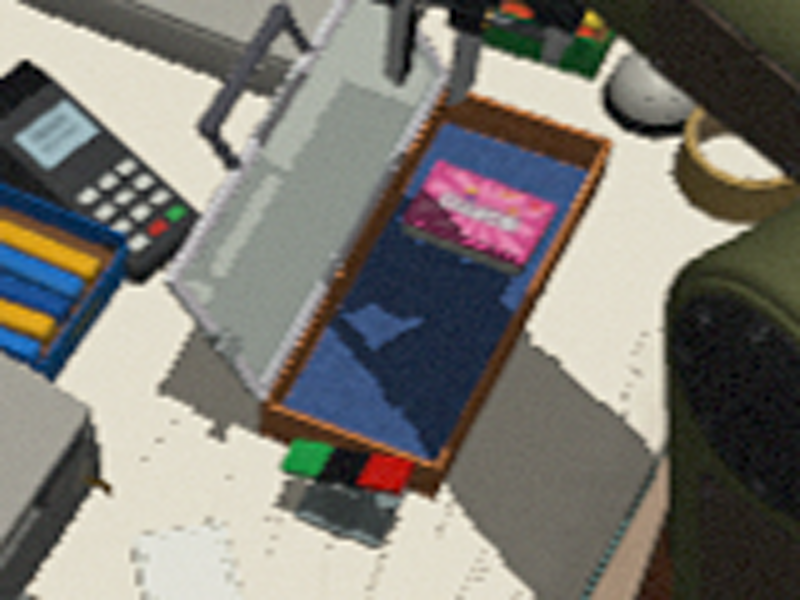

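The cover stands open, and the single pink tin lies in the case at crop (480,215) with nothing else inside.

Run:
```python
from h import *
f=lambda q: world('side',(q[0]+.5)/5-.5+280,(q[1]+.5)/(600/130)-.5+120,z=27)[:2]
a=np.array([f(q) for q in[(438,160),(556,203),(523,268),(405,224)]]);print(a.round(),a.mean(0).round(1))
```

```text
[[ 532. -346.]
 [ 443. -348.]
 [ 440. -285.]
 [ 527. -283.]] [ 485.3 -315.7]
```

Call:
jog_arm --plan '[-0.025,-0.075,-0.03,0,0,8,-0.025,-0.075,-0.03,0,0,16,-0.025,-0.075,-0.06,0,0,24,-0.025,-0.075,-0.06,0,0,32,-0.025,-0.075,-0.09,0,0,40,-0.025,-0.075,-0.09,0,0,48,-0.025,-0.075,-0.09,0,0,56,-0.025,-0.075,-0.09,0,0,64,-0.025,-0.075,-0.09,0,0,72,-0.025,-0.075,-0.09,0,0,80,-0.025,-0.075,-0.09,0,0,89.5,-0.025,-0.075,-0.09,0,0,89.5,-0.025,-0.075,-0.09,0,0,89.5,-0.025,-0.075,-0.14,0,0,89.5,-0.025,-0.075,-0.18,0,0,89.5,-0.025,-0.075,-0.21,0,0,89.5,-0.025,-0.075,-0.224,0,0,89.5,-0.025,-0.075,-0.233,0,0,89.5,-0.025,-0.075,-0.233,0,0,89.5]' --claw 0.09

```text
clock: 11.6
eef_pos: [485.5, -317.5, 9.4]
eef_rot: [3.142, -0.0, -3.108]
wrist_force: [-0.0, 0.1, 0.5]
finger_gap: 90.0
finger_force: 0.0
```

Call:
jog_arm --plan '[0,0,0,0,0,0,0,0,0,0,0,0,0,0,0,0,0,0,0,0,0,0,0,0,0,0,0,0,0,0,0,0,0,0,0,0,0,0,0,0,0,0,0,0,0,0,0,0]' --claw 0.05 --force 15

```text
clock: 12.4
eef_pos: [485.5, -317.6, 10.0]
eef_rot: [-3.141, 0.001, -3.107]
wrist_force: [-1.6, 1.9, 6.1]
finger_gap: 59.9
finger_force: 14.9
```

Call:
jog_arm --plan '[0,0,0.03,0,0,0,0,0,0.08,0,0,0,0,0,0.13,0,0,0,-0.065,0.677,0.14,0,0,-4,-0.065,0.677,0.14,0,0,-7,-0.065,0.677,0.14,0,0,-7,-0.065,0.677,0.14,0,0,-7,-0.065,0.677,0.14,0,0,-7,-0.065,0.677,0.14,0,0,-7,-0.065,0.677,0.14,0,0,-7,-0.065,0.677,0.14,0,0,-7,-0.065,0.677,0.14,0,0,-7,-0.065,0.677,0.14,0,0,-7,-0.065,0.677,0.14,0,0,-7,-0.065,0.677,0.14,0,0,-7,-0.065,0.677,0.14,0,0,-7,-0.065,0.677,0.14,0,0,-7,-0.065,0.677,0.14,0,0,-7,-0.065,0.677,0.14,0,0,-7,-0.065,0.677,0.14,0,0,-7]'

```text
clock: 14.4
eef_pos: [420.4, 358.7, 149.3]
eef_rot: [-3.141, -0.0, 3.053]
wrist_force: [0.3, 0.2, -0.5]
finger_gap: 59.9
finger_force: 14.9
```

Run:
```python
from h import *
q,e=shot('top')
print(manip.read_state()['eef_pos'])
cv2.imwrite('pics/c5.png',cv2.resize(q[215:310,190:330],(800,543),interpolation=cv2.INTER_CUBIC)[:,:,::-1])
```

```text
[420.57976021 358.55184704 149.49090376]
```

View pics/c5.png

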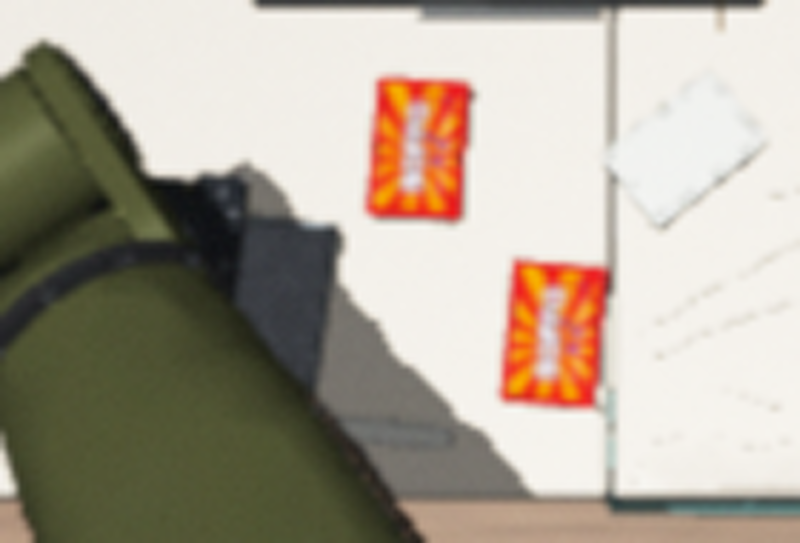

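The red tins at crop (418,150) and (555,335) have not moved. I'll lower the pink tin into the tray.

Call:
jog_arm --plan '[0,0.001,-0.04,0,0,0,0,0.001,-0.08,0,0,0,0,0.001,-0.11,0,0,0,0,0.001,-0.125,0,0,0,0,0.001,-0.133,0,0,0,0,0.001,-0.138,0,0,0,0,0.001,-0.138,0,0,0]'

```text
clock: 15.15
eef_pos: [420.7, 360.7, 12.0]
eef_rot: [3.141, 0.001, 3.054]
wrist_force: [-0.0, -0.3, -0.5]
finger_gap: 60.0
finger_force: 14.9
```

Call:
jog_arm --plan '[0,0,0,0,0,0,0,0,0,0,0,0,0,0,0,0,0,0,0,0,0,0,0,0,0,0,0.03,0,0,0,0,0,0.07,0,0,0,0,0,0.1,0,0,0,0.097,-0.15,0.12,0,0,3,0.097,-0.15,0.12,0,0,3,0.097,-0.15,0.12,0,0,3,0.097,-0.15,0.12,0,0,3,0.097,-0.15,0.12,0,0,3,0.097,-0.15,0.12,0,0,3,0.097,-0.15,0.12,0,0,3]' --claw 0.085

```text
clock: 16.55
eef_pos: [516.7, 211.5, 131.3]
eef_rot: [3.142, -0.0, 3.107]
wrist_force: [0.1, 0.1, -0.1]
finger_gap: 85.0
finger_force: 0.0
```

Run:
```python
from h import *
q,e=shot('top'); p,d=shot('side')
print(manip.read_state()['eef_pos'],manip.read_state()['eef_rot'])
a=cv2.resize(q[215:310,190:330],(442,300),interpolation=cv2.INTER_CUBIC)
b=cv2.resize(p[255:405,230:380],(300,300),interpolation=cv2.INTER_CUBIC)
cv2.imwrite('pics/c6.png',np.hstack([a,b])[:,:,::-1])
```

```text
[516.69379874 211.5866318  131.33440091] [-3.14157093e+00 -2.83851644e-04  3.10773289e+00]
```

View pics/c6.png

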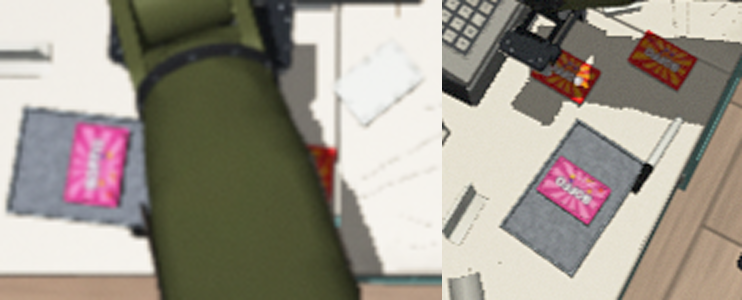

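The pink tin lies centred in the tray at (575,190) in the side crop. Red tin 1 is next, below the gripper.

Call:
jog_arm --plan '[0,-0.001,-0.05,0,0,0,0,-0.001,-0.09,0,0,0,0,-0.001,-0.115,0,0,0,0,-0.001,-0.126,0,0,0,0,-0.001,-0.126,0,0,0]'

```text
clock: 17.15
eef_pos: [516.6, 210.0, 4.6]
eef_rot: [-3.141, -0.002, 3.107]
wrist_force: [-0.2, 0.5, 1.1]
finger_gap: 85.2
finger_force: 0.0
```

Call:
jog_arm --plan '[0,0,0,0,0,0,0,0,0,0,0,0,0,0,0,0,0,0,0,0,0,0,0,0,0,0,0,0,0,0,0,0,0,0,0,0]' --claw 0.05

```text
clock: 17.75
eef_pos: [517.8, 209.8, 6.4]
eef_rot: [3.141, 0.001, 3.106]
wrist_force: [-1.2, 1.0, 6.5]
finger_gap: 59.8
finger_force: 15.0
```

Call:
jog_arm --plan '[0,0,0.04,0,0,0,0,0,0.09,0,0,0,0,0,0.14,0,0,0,-0.032,-0.499,0.145,0,0,4.5,-0.032,-0.499,0.145,0,0,4.5,-0.032,-0.499,0.145,0,0,4.5,-0.032,-0.499,0.145,0,0,4.5,-0.032,-0.499,0.145,0,0,4.5,-0.032,-0.499,0.145,0,0,4.5,-0.032,-0.499,0.145,0,0,4.5,-0.032,-0.499,0.145,0,0,4.5,-0.032,-0.499,0.145,0,0,4.5,-0.032,-0.499,0.145,0,0,4.5,-0.032,-0.499,0.145,0,0,4.5,-0.032,-0.499,0.145,0,0,4.5,-0.032,-0.499,0.145,0,0,4.5]'

```text
clock: 19.35
eef_pos: [485.4, -288.4, 150.5]
eef_rot: [3.141, -0.0, -3.098]
wrist_force: [-0.8, 0.2, -0.1]
finger_gap: 60.0
finger_force: 15.0
```

Call:
jog_arm --plan '[0,0,-0.04,0,0,0,0,0,-0.08,0,0,0,0,0,-0.11,0,0,0,0,0,-0.125,0,0,0,0,0,-0.133,0,0,0,0,0,-0.138,0,0,0,0,0,-0.138,0,0,0]'

```text
clock: 20.05
eef_pos: [485.7, -289.4, 13.1]
eef_rot: [-3.141, 0.001, -3.098]
wrist_force: [0.3, -0.6, -1.2]
finger_gap: 59.9
finger_force: 15.0
```

Run:
```python
from h import *
q,e=shot('top'); p,d=shot('side')
a=cv2.resize(q[215:310,190:440],(790,300),interpolation=cv2.INTER_CUBIC)
b=cv2.resize(p[120:270,265:405],(280,300),interpolation=cv2.INTER_CUBIC)
c=cv2.resize(p[255:315,320:370],(250,300),interpolation=cv2.INTER_CUBIC)
cv2.imwrite('pics/c7.png',np.vstack([a,np.hstack([b,c,np.zeros((300,260,3),np.uint8)])])[:,:,::-1])
```

```text
(no output)
```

View pics/c7.png

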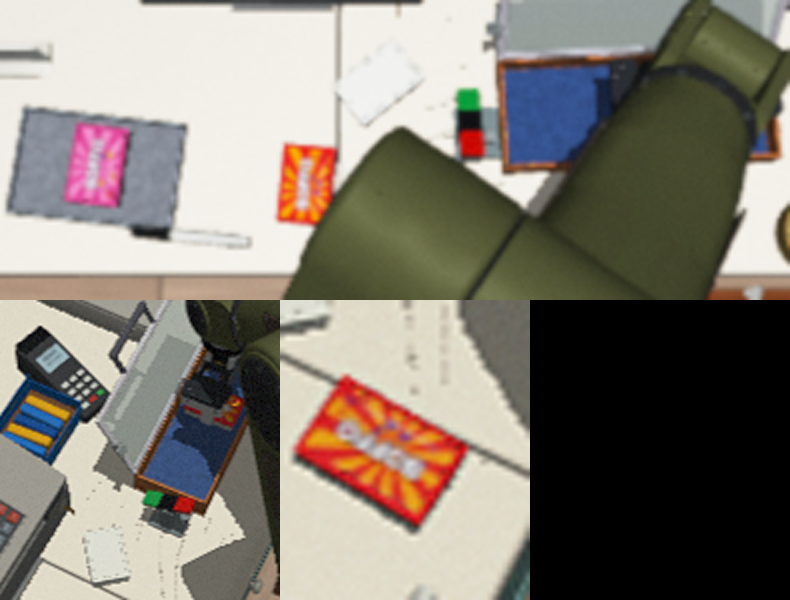

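Red tin 1 is in the case just above the floor. Red tin 2 is unmoved, at side pixel (340,285). I'll release and go to tin 2.

Call:
jog_arm --plan '[0,0,-0.001,0,0,0,0,0,-0.001,0,0,0]'

```text
clock: 20.35
eef_pos: [485.5, -289.6, 11.9]
eef_rot: [-3.141, 0.001, -3.099]
wrist_force: [-0.1, 0.7, 0.2]
finger_gap: 60.1
finger_force: 15.0
```

Call:
jog_arm --plan '[0,0,0,0,0,0,0,0,0,0,0,0,0,0,0,0,0,0,0,0,0.03,0,0,0,0,0,0.08,0,0,0,0,0,0.13,0,0,0,-0.085,0.412,0.14,0,0,-6,-0.085,0.412,0.14,0,0,-6,-0.085,0.412,0.14,0,0,-6,-0.085,0.412,0.14,0,0,-6,-0.085,0.412,0.14,0,0,-6,-0.085,0.412,0.14,0,0,-6,-0.085,0.412,0.14,0,0,-6,-0.085,0.412,0.14,0,0,-6,-0.085,0.412,0.14,0,0,-6,-0.085,0.412,0.14,0,0,-6,-0.085,0.412,0.14,0,0,-6]' --claw 0.08

```text
clock: 22.05
eef_pos: [400.3, 122.6, 151.5]
eef_rot: [-3.141, 0.0, 3.081]
wrist_force: [-0.7, 0.3, -0.6]
finger_gap: 80.1
finger_force: 0.0
```

Run:
```python
from h import *
p,d=shot('side')
s=manip.read_state();print(s['eef_pos'],s['eef_rot'])
b=cv2.resize(p[120:320,265:405],(420,600),interpolation=cv2.INTER_CUBIC)
cv2.imwrite('pics/c8.png',b[:,:,::-1])
```

```text
[400.40423113 122.06526454 151.42822466] [-3.14146290e+00 -2.92850078e-05  3.07991720e+00]
```

View pics/c8.png

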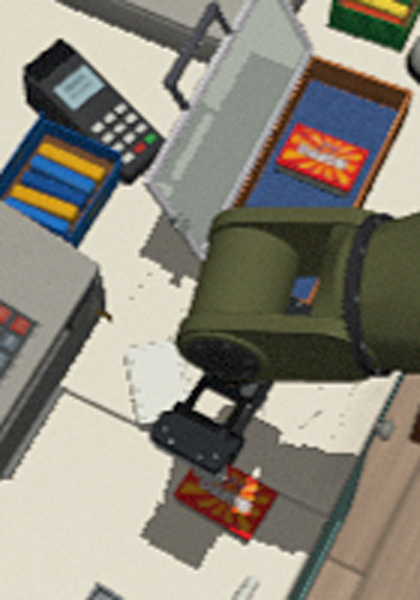

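Red tin 1 lies flat in the case (crop 322,158), and red tin 2 is below the gripper (225,500).

Call:
jog_arm --plan '[0,0.001,-0.05,0,0,0,0,0.001,-0.1,0,0,0,0,0.001,-0.13,0,0,0,0,0.001,-0.146,0,0,0,0,0.001,-0.146,0,0,0]' --claw 0.085

```text
clock: 22.6
eef_pos: [399.4, 122.3, 3.7]
eef_rot: [-3.14, -0.004, 3.078]
wrist_force: [0.5, -0.5, -0.7]
finger_gap: 85.1
finger_force: 0.0
```

Call:
jog_arm --plan '[0,0,0,0,0,0,0,0,0,0,0,0,0,0,0,0,0,0,0,0,0,0,0,0,0,0,0,0,0,0,0,0,0,0,0,0]' --claw 0.05

```text
clock: 23.2
eef_pos: [400.9, 123.6, 6.3]
eef_rot: [3.141, 0.002, 3.08]
wrist_force: [-1.4, -2.0, 8.6]
finger_gap: 60.1
finger_force: 15.0
```

Call:
jog_arm --plan '[0,0,0.04,0,0,0,0,0,0.09,0,0,0,0,0,0.14,0,0,0,0.08,-0.312,0.15,0,0,6,0.08,-0.312,0.15,0,0,6,0.08,-0.312,0.15,0,0,6,0.08,-0.312,0.15,0,0,6,0.08,-0.312,0.15,0,0,6,0.08,-0.312,0.15,0,0,6,0.08,-0.312,0.15,0,0,6,0.08,-0.312,0.15,0,0,6,0.08,-0.312,0.15,0,0,6,0.08,-0.312,0.15,0,0,6]'

```text
clock: 24.5
eef_pos: [480.1, -187.5, 155.6]
eef_rot: [3.141, -0.0, -3.097]
wrist_force: [0.3, 0.9, -0.2]
finger_gap: 59.8
finger_force: 15.0
```

Call:
jog_arm --plan '[0,0,-0.04,0,0,0,0,0,-0.08,0,0,0,0,0,-0.11,0,0,0,0,0,-0.125,0,0,0,0,0,-0.135,0,0,0,0,0,-0.142,0,0,0,0,0,-0.144,0,0,0,0,0,-0.144,0,0,0]'

```text
clock: 25.3
eef_pos: [480.6, -188.4, 11.9]
eef_rot: [-3.141, 0.001, -3.098]
wrist_force: [-0.6, 0.9, -1.0]
finger_gap: 59.9
finger_force: 15.0
```

Call:
jog_arm --plan '[0,0,0,0,0,0,0,0,0,0,0,0,0,0,0,0,0,0,0,0,0.03,0,0,0,0,0,0.08,0,0,0,0,0,0.13,0,0,0,0,0,0.18,0,0,-8,0,0,0.23,0,0,-16,0,0,0.24,0,0,-24,0,0,0.24,0,0,-32,0,0,0.24,0,0,-40,0,0,0.24,0,0,-48,0,0,0.24,0,0,-56,0,0,0.24,0,0,-64,0,0,0.24,0,0,-72,0,0,0.24,0,0,-80,0,0,0.24,0,0,-88,0,0,0.24,0,0,-90,0,0,0.24,0,0,-90]' --claw 0.08

```text
clock: 27.2
eef_pos: [480.2, -188.4, 251.6]
eef_rot: [3.141, 0.0, 1.614]
wrist_force: [0.6, 0.5, 0.1]
finger_gap: 80.2
finger_force: 0.0
```

Run:
```python
from h import *
p,d=shot('side');q,e=shot('top')
s=manip.read_state();print(s['eef_pos'],s['eef_rot'])
b=cv2.resize(p[120:320,265:405],(420,600),interpolation=cv2.INTER_CUBIC)
c=cv2.resize(q[195:295,320:450][:, :],(380,600)[:1]+(292,),interpolation=cv2.INTER_CUBIC)
c=np.vstack([c,np.zeros((308,380,3),np.uint8)])
cv2.imwrite('pics/c9.png',np.hstack([b,c])[:,:,::-1])
```

```text
[ 480.25967318 -188.40957532  251.56855873] [3.14145128e+00 5.64167910e-05 1.61539904e+00]
```

View pics/c9.png

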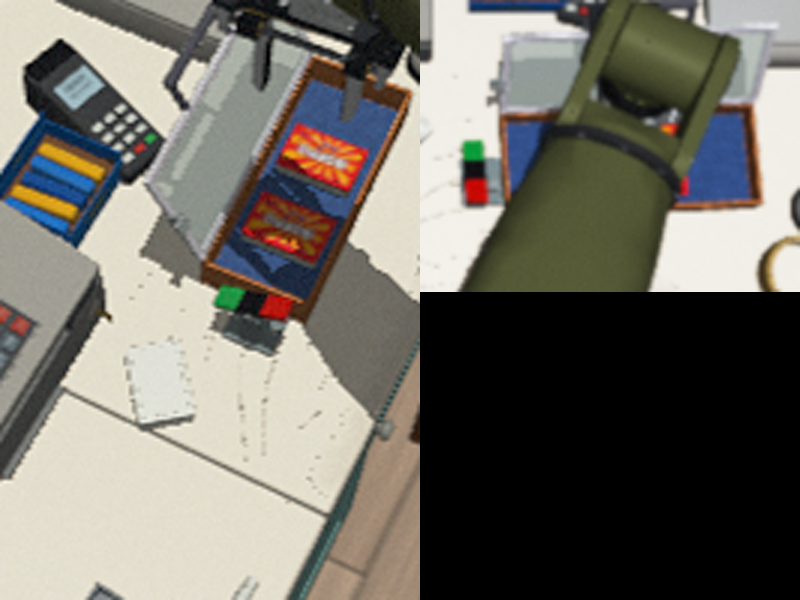

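Both red tins lie flat side by side in the case, at crop (322,158) and (288,228), and none are left on the counter. I'll go back to the handle.

Call:
jog_arm --plan '[0.15,-0.054,0,0,0,0,0.15,-0.054,0,0,0,0,0.15,-0.054,0,0,0,0,0.15,-0.054,0,0,0,0,0.15,-0.054,0,0,0,0,0.15,-0.054,0,0,0,0,0.15,-0.054,-0.03,0,0,0,0.15,-0.054,-0.05,0,0,0,0.15,-0.054,-0.065,0,0,0,0.15,-0.054,-0.08,0,0,0,0.15,-0.054,-0.08,0,0,0]' --claw 0.032

```text
clock: 28.4
eef_pos: [629.5, -242.1, 170.0]
eef_rot: [-3.14, -0.001, 1.614]
wrist_force: [-1.0, -0.8, 0.3]
finger_gap: 31.9
finger_force: 0.0
```

Call:
jog_arm --plan '[0,0,0,0,0,0,0,0,0,0,0,0,0,0,0,0,0,0,0,0,0,0,0,0,0,0,0,0,0,0]' --claw 0 --force 12

```text
clock: 28.9
eef_pos: [629.6, -242.6, 172.5]
eef_rot: [-3.14, 0.0, 1.614]
wrist_force: [-9.4, 0.1, 4.7]
finger_gap: 13.3
finger_force: 12.0
```

Call:
jog_arm --plan '[-0.015,-0.001,0.008,0,0,0,-0.03,-0.001,0.014,0,0,0,-0.045,-0.002,0.018,0,0,0,-0.062,-0.003,0.021,0,0,0,-0.078,-0.003,0.022,0,0,0,-0.094,-0.004,0.022,0,0,0,-0.111,-0.005,0.02,0,0,0,-0.127,-0.006,0.016,0,0,0,-0.142,-0.006,0.011,0,0,0,-0.157,-0.007,0.005,0,0,0,-0.171,-0.007,-0.003,0,0,0]'

```text
clock: 30.0
eef_pos: [459.2, -249.7, 169.3]
eef_rot: [3.14, 0.001, 1.614]
wrist_force: [0.7, -2.8, -0.0]
finger_gap: 13.8
finger_force: 12.0
```

Call:
jog_arm --plan '[-0.007,0,-0.005,0,0,0,-0.013,-0.001,-0.0095,0,0,0,-0.02,-0.001,-0.015,0,0,0,-0.026,-0.001,-0.0205,0,0,0,-0.031,-0.001,-0.026,0,0,0,-0.037,-0.002,-0.0325,0,0,0,-0.042,-0.002,-0.039,0,0,0,-0.047,-0.002,-0.0455,0,0,0,-0.051,-0.002,-0.0525,0,0,0,-0.055,-0.002,-0.0595,0,0,0,-0.059,-0.003,-0.067,0,0,0,-0.062,-0.003,-0.074,0,0,0,-0.065,-0.003,-0.082,0,0,0,-0.068,-0.003,-0.0895,0,0,0,-0.07,-0.003,-0.0975,0,0,0,-0.072,-0.003,-0.1055,0,0,0,-0.0735,-0.003,-0.1135,0,0,0,-0.0745,-0.003,-0.1215,0,0,0,-0.075,-0.003,-0.13,0,0,0,-0.0755,-0.003,-0.1385,0,0,0]'

```text
clock: 32.0
eef_pos: [383.0, -252.6, 29.0]
eef_rot: [-3.14, 0.0, 1.614]
wrist_force: [-6.6, -5.5, -1.0]
finger_gap: 13.8
finger_force: 12.0
```

Call:
jog_arm --plan '[0,0,-0.001,0,0,0,0,0,-0.001,0,0,0,0,0,-0.001,0,0,0]'

```text
clock: 32.3
eef_pos: [383.0, -252.5, 28.2]
eef_rot: [-3.14, -0.0, 1.614]
wrist_force: [-6.9, -5.5, -0.7]
finger_gap: 13.7
finger_force: 12.0
```

Call:
jog_arm --plan '[0,0,-0.002,0,0,0,0,0,-0.004,0,0,0,0,0,-0.004,0,0,0]'

```text
clock: 32.6
eef_pos: [383.0, -252.5, 24.6]
eef_rot: [-3.14, -0.0, 1.614]
wrist_force: [-10.5, -3.9, 6.0]
finger_gap: 13.3
finger_force: 12.0
```

Call:
jog_arm --plan '[0,0,0.002,0,0,0,0,0,0.004,0,0,0,0,0,0.004,0,0,0,0,0,0.004,0,0,0,0,0,0.03,0,0,0,0,0,0.07,0,0,0,0,0,0.11,0,0,0,0,0,0.12,0,0,0]' --claw 0.034

```text
clock: 33.4
eef_pos: [385.0, -253.2, 148.7]
eef_rot: [3.137, 0.004, 1.614]
wrist_force: [0.2, -0.1, -0.5]
finger_gap: 33.6
finger_force: 0.0
```

Run:
```python
from h import *
p,d=shot('side');q,e=shot('top')
s=manip.read_state();print(s['eef_pos'],s['eef_rot'])
b=cv2.resize(p[120:280,265:405],(525,600),interpolation=cv2.INTER_CUBIC)
cv2.imwrite('pics/c10.png',b[:,:,::-1])
for u,v in((338,246),(339,262)):
    w=e[v-2:v+3,u-2:u+3]; print(world('top',u,v,d=np.median(w[w>0])).round())
```

```text
[ 384.32916571 -252.72492952  146.00335929] [3.13936380e+00 1.76903007e-03 1.61403822e+00]
[489. -58.  67.]
[430. -60.  86.]
```

View pics/c10.png

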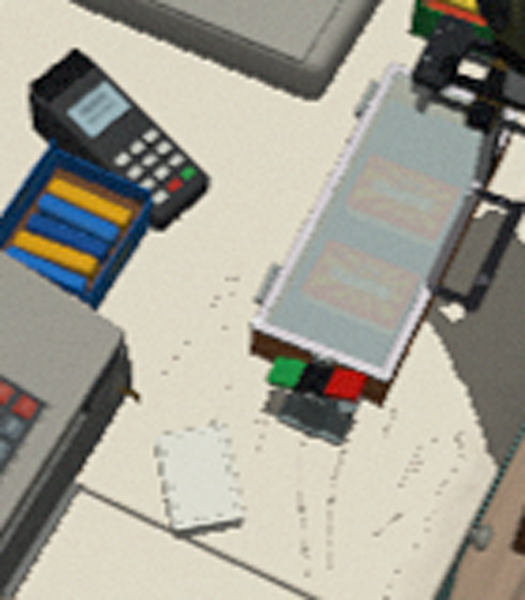

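The cover is shut over the two red tins and the rocker is still free. I'll press the red pad.

Call:
jog_arm --plan '[0.046,0.194,0,0,0,0,0.046,0.194,0,0,0,0,0.046,0.194,0,0,0,0,0.046,0.194,0,0,0,0,0.046,0.194,0,0,0,0,0.046,0.194,0,0,0,0,0.046,0.194,-0.03,0,0,0,0.046,0.194,-0.046,0,0,0,0.046,0.194,-0.053,0,0,0,0.046,0.194,-0.058,0,0,0,0.046,0.194,-0.063,0,0,0,0.046,0.194,-0.068,0,0,0,0.046,0.194,-0.073,0,0,0,0.046,0.194,-0.078,0,0,0,0.046,0.194,-0.08,0,0,0,0.046,0.194,-0.08,0,0,0]' --claw 0

```text
clock: 35.1
eef_pos: [430.2, -58.5, 65.9]
eef_rot: [3.141, 0.0, 1.614]
wrist_force: [-8.5, 0.9, 19.9]
finger_gap: 0.5
finger_force: 10.5
```

Call:
jog_arm --plan '[0,0,0.04,0,0,0,0,0,0.09,0,0,0,0,0.05,0.13,0,0,0,0,0.1,0.15,0,0,0,0,0.15,0.15,0,0,0,0,0.2,0.15,0,0,0,0,0.2,0.15,0,0,0,0,0.2,0.15,0,0,0]'

```text
clock: 35.9
eef_pos: [429.6, 143.5, 214.8]
eef_rot: [3.142, -0.0, 1.617]
wrist_force: [0.3, -0.9, -0.5]
finger_gap: 0.7
finger_force: 0.0
```

Run:
```python
from h import *
p,d=shot('side');q,e=shot('top')
a=cv2.resize(q[200:310,190:460],(737,300),interpolation=cv2.INTER_CUBIC)
b=cv2.resize(p[120:220,300:420],(360,300),interpolation=cv2.INTER_CUBIC)
c=cv2.resize(p[280:405,230:380],(360,300),interpolation=cv2.INTER_CUBIC)
cv2.imwrite('pics/c11.png',np.vstack([a,np.hstack([b,c,np.zeros((300,17,3),np.uint8)])])[:,:,::-1])
for u,v in((338,246),(339,262)):
    w=e[v-2:v+3,u-2:u+3]; print(world('top',u,v,d=np.median(w[w>0])).round())
```

```text
[486. -57.  85.]
[433. -61.  66.]
```

View pics/c11.png

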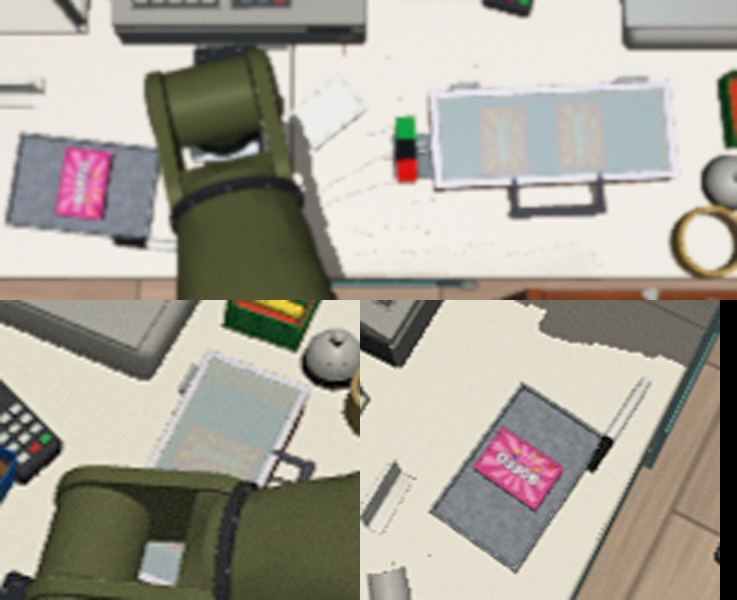

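The cover is shut and locked: the green pad is back at 85 mm and the red at 66 mm. The red tins are in the case at (503,140) and (580,135), the pink tin is in the tray at (85,182), and the arm is clear. I'll hand the job in.

```bash
python3 -c "
from cell import manip
print(manip.sign_off())"
```

```text
the job is handed in; nothing more can be done
None
```

The display case is changed over and handed in at about 36 s: the pink tin is in the returns tray, both red tins lie flat in the case, and the cover is shut and locked; the hand-in returned no verdict.

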